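Load, aim and wind in the carton scan station

ROBOT

A 6-joint arm with a two-finger parallel gripper is mounted at the origin on the work surface. World frame = base frame: x ahead of the robot, y to its left, z up, the work surface at z = 0. Lengths are in m, angles in rad, forces in N, time in s.
With the tool pointing down it reaches from about 0.275 to 0.825 m from the base axis. Payload 4.9 kg.
Tool frame: the origin (TCP) lies midway between the tips of the shut fingers; the grasp point (between the pads) lies 19 mm behind it (bot.grip_depth is the distance from the TCP to the grasp point, in m); z points along the fingers, y is the line along which they close (so a half turn about z gives the same grasp; the last joint's range is limited). The gripper opens to 85 mm and grips with 20 to 120 N. Pads are 22 mm wide; open, the fingers measure 114 mm over their backs; the gripper's body (76 mm by 85 mm) begins 54 mm behind the grasp point. The pads swing forward as they close: fully open they stand 13 mm farther back than shut.
Start: joints at [-1.467, 0.326, -0.193, 1.052, 0, 1.437], TCP at [0.13, -0.535, 0.231] pointing down, gripper open.
Joint ranges: [-2.65, 2.65], [-0.97, 1.79], [-1.3, 1.35], [-1.93, 2.1], [-1.47, 1.37], [-3.14, 3.14]. Speed limits (rad/s): [2.57, 2.57, 3.14, 3.14, 3.14, 3.14].

INTERFACE

Orientations are given as a unit quaternion [w, x, y, z].
In Python, from cell import bot gives the robot as it stands. Calls block until the motion is done:
- bot.move_pose(position, orientation): joint-space move of the TCP to a pose.
- bot.move_linear(position, speed=0.15, rotation=None, until_force=None): straight line of the TCP; rotation=None keeps the orientation; speed is the mean speed in m/s. With until_force (N) it stops when the force on the tool has changed by that much, and returns True; else False.
- bot.goto_joints(angles): joint-space move.
- bot.set_gripper(opening, grasp_force=None): opening from 0.0 (shut) to 1.0 (fully open); grasp_force is the grip in N (None keeps the last); returns when the fingers have stopped.
- bot.wait(seconds).
- bot.solve_ik(position, orientation): joint angles nearest the present ones, or None.
- bot.camera(name): name is "scene" or "top" or "wrist"; returns the picture (400x640x3 uint8, red, green, blue); there is no depth.
- bot.calibration(name): a dict with "mtx" (3x3 intrinsics, pixels), "extrinsics" (4x4, takes a point from world to camera coordinates); the wrist camera has in their place "hand_eye" (4x4, takes a point from camera to tool coordinates, whose origin is the TCP and whose axes are the flange's). Camera axes: x right, y down, z forward; pixel columns grow to the right and rows downward; lengths in m; the calibration is good to about 2 mm. The wrist camera is an equidistant fisheye: a pixel r from the principal point sees the ray r / f radians off the axis. A picture is of the moment at which its call begins: read the wrist's pose just before it. calibration takes no time and is no camera call.
A pose or a line that the arm cannot do raises bot.PlanningError and nothing moves.
- bot.close_job(): hands the job in; it is judged then, once.
Trained networks look in the newest picture that a camera, given by its name, has taken for a name from the list of things; names that differ only in an ending like _2 or _b are one class to them, and where a whole thing is asked for, a point or a joint stands for the part that bears it (a point fixed in the world has none). Each returns a list of dicts, best first, with "confidence" (0 to 1); they miss things now and then, are a little off and sometimes report something else, mostly with a low value. They report only what shows in the picture. A call takes as long as a camera call. They do not tell look-alikes from the thing itself.
- bot.search_frame(camera, thing): "bbox" ([left, top, width, height] in pixels, round what is visible of it).
Readings, each from a call of its own:
- bot.read_clock(): time.
- bot.read_joint_positions(): joint angles.
- bot.read_joint_vel(): joint speeds.
- bot.read_joint_efforts(): joint torques, N m.
- bot.read_position(): TCP position.
- bot.read_tool_rot(): TCP orientation.
- bot.read_ft_force(): force on the tool from outside, world axes, zero at the start.
- bot.read_moment(): the same for the moment, N m.
- bot.read_gripper_width(): opening from 0.0 (shut) to 1.0 (fully open).
- bot.read_finger_force(): force on a finger pad.
Only numpy, scipy, OpenCV 4.12 (cv2) and the standard library are available. Lean on these libraries where they do the work, as an engineer would, in place of code of your own. Each camera call takes 0.05 s, during which the arm holds its last target. There are 200 camera calls.

TASK

With the tray of the scan station still locked by its pin, lay every loose navy carton flat in the tray, one to a lane, and turn the aim knob until the scanner's orange needle points at the middle of the red tab. Then draw the locking pin out of its bore and hang it by its head, upright, in the yellow parking notch, and after that wind the handwheel clockwise until the tray rests against its yellow end stop. Leave the can, the tape roll and the markers alone.

Things in the scene. Friction and masses are not known exactly. Their poses are not given: they have to be found in the camera images.
- station: Scan station fixed to the bench: green base plate 270 x 420 x 10 mm. Origin under the plate at bench height; x points away from the robot, y to its left (yaw varies). Nothing on it is over 122 mm high. Tray on the side near the robot; beyond it, from +y to -y: aim knob, scanner with scale, handwheel. Pin bore and, beyond it, the yellow notch at the +y end; yellow end stop at the tray's -y end.
- tray (a joint): Blue shuttle tray sliding to the station's -y. Value in m: 0 as it stands locked, 0.060 when it rests against the yellow end stop. Driven only by the handwheel, 6 mm per rad.
- tray_floor (a point): Centre of the tray floor's top surface, 28 mm above the bench; axes as the station's; moves with the tray. Four lanes along x, each 42 mm wide and 124 mm long, centred at y = -90, -30, 30 and 90 mm. White ribs between them 18 mm wide, 6 mm high; outer walls 12 mm high above the floor, 4 to 6 mm thick.
- handwheel (a joint): Dark handwheel, radius 50 mm, upright axis, in rad: 0 at the start, grows clockwise seen from above, 10.0 (about 1.6 turns) with the tray at its stop, where it goes no further. Light: about 2 N at the grip; it stays where it is left.
- wheel_axis (a point): Centre of the handwheel's top face, on its axis, 74 mm above the bench.
- crank_grip (a point): Middle of the red upright grip on the handwheel: a free-running sleeve 20 mm across and 46 mm tall (76 to 122 mm above the bench), 42 mm from the wheel's axis; this point is 102 mm above the bench. It can be held from above in an unturning gripper and led round in a circle.
- aim_knob (a joint): Aim knob, rad, grows clockwise seen from above (range -5.2 to 5.2). It drives the scanner and its needle 10 mm per rad: clockwise moves the needle to the station's +y. It takes 0.05 N m and stays where it is left.
- aim_grip (a point): On the aim knob's upright axis, 94 mm above the bench, amid its black grip bar: 46 mm long (this point's x, turning with the knob), 16 mm thick (its y), from 76 to 104 mm above the bench, on a disc 48 mm across.
- needle_tip (a point): Tip of the orange needle (3 mm wide, along the station's x) on the black scanner block; it moves along the station's y beside the white scale, 37 mm above the bench.
- red_tab: Red tab on the white scale, 22 x 6 x 12 mm (6 mm along the station's y), the mark for the needle; origin under its centre; axes as the station's. It may lie on either side of the needle.
- green_tab: Green tab, the same shape, the mark for another carton: not to be used.
- pin: Locking pin, 90 g, loose and upright in its bore: steel shank 12 mm across and 45 mm long, then a red round head 30 mm across and 26 mm tall. Origin at the foot of the shank; z up along it. While it is in the bore the tray cannot move.
- bore (a point): Mouth of the pin's bore (14 mm square, 24 mm deep, upright) in the grey block, 34 mm above the bench. The tray's steel eye lies over it, its top 44 mm above the bench; at the start the pin's foot is 24 mm below this point, so it must be raised at least 36 mm to be clear of the eye.
- notch (a point): Middle of the mouth of the yellow parking notch, level with its cheeks' tops, 60 mm above the bench: a slot 18 mm wide (station's y), 50 mm deep, open above and to the station's -x; it runs along x from 20 mm before this point to a back wall 26 mm beyond. The parked pin hangs upright with the underside of its head on the cheeks, its foot 45 mm below this point.
- carton1: Navy carton, 110 x 32 x 30 mm (x, y, z), 60 to 130 g, with a plum band at its +x end; lies flat on the bench, origin under its centre. May be absent. Either end may point either way in the lane.
- carton2: Navy carton, 110 x 32 x 30 mm (x, y, z), 60 to 130 g, with a plum band at its +x end; lies flat on the bench, origin under its centre. May be absent. Either end may point either way in the lane.
- carton3: Navy carton, 110 x 32 x 30 mm (x, y, z), 60 to 130 g, with a plum band at its +x end; lies flat on the bench, origin under its centre. May be absent. Either end may point either way in the lane.
- carton4: Navy carton, 110 x 32 x 30 mm (x, y, z), 60 to 130 g, with a plum band at its +x end; lies flat on the bench, origin under its centre. May be absent. Either end may point either way in the lane.
- can: Drinks can, 60 mm across, 90 mm tall, standing near the robot; leave alone.
- tape_roll: Orange tape roll, 90 mm across, 45 mm tall, beyond the cartons; leave alone.
- marker_green: Green and white marker, 125 x 13 x 13 mm, lying to the right of the cartons; leave alone.
- marker_red: Red and white marker, 125 x 13 x 13 mm, on the far side; leave alone.
Mind the look-alikes: they are no part of the job. What is shaped like the carton1 but green or turquoise is not meant.

How it is judged:
On the way, in this order (a step that is already met when the one before it is completed fails the run):
1. with the pin still in its bore, every carton lies flat in a lane and the needle points at the red tab (x of carton1 in the frame of tray_floor between -0.015 and 0.015 m and y of carton1 in the frame of tray_floor between -0.105 and 0.105 m and z of carton1 in the frame of tray_floor between -0.004 and 0.004 m and angle between each of carton1, carton2, carton3, carton4's own z axis and vertical below 0.12 rad and angle between the x axis of each of carton1, carton2, carton3, carton4 and the x axis of tray_floor, either way round below 0.2 rad and linear speed of each of carton1, carton2, carton3, carton4 below 0.03 m/s and x of carton2 in the frame of tray_floor between -0.015 and 0.015 m and y of carton2 in the frame of tray_floor between -0.105 and 0.105 m and z of carton2 in the frame of tray_floor between -0.004 and 0.004 m and x of carton3 in the frame of tray_floor between -0.015 and 0.015 m and y of carton3 in the frame of tray_floor between -0.105 and 0.105 m and z of carton3 in the frame of tray_floor between -0.004 and 0.004 m and x of carton4 in the frame of tray_floor between -0.015 and 0.015 m and y of carton4 in the frame of tray_floor between -0.105 and 0.105 m and z of carton4 in the frame of tray_floor between -0.004 and 0.004 m and y of needle_tip in the frame of red_tab between -0.0025 and 0.0025 m and z of pin in the frame of bore below -0.015 m and horizontal distance between pin and bore below 0.008 m), for 0.2 s.
2. the pin hangs in the parking notch, the tray not yet wound in (horizontal distance between pin and notch below 0.021 m and z of pin in the frame of notch between -0.049 and -0.041 m and angle between pin's own z axis and vertical below 0.12 rad and linear speed of pin below 0.02 m/s and value of joint tray below 0.01 m), for 0.2 s.
3. the tray rests against its end stop (value of joint tray above 0.0575 m), for 0.2 s.
At the end, for the whole second after the job is handed in: Every carton present lies flat on the floor of a tray lane (within 15 mm lengthwise, 0.2 rad), the needle is within 2.5 mm of the red tab middle, the pin hangs upright in the notch (height within 4 mm, within 21 mm of its middle), the tray is within 2.5 mm of its stop (x of carton1 in the frame of tray_floor between -0.015 and 0.015 m and y of carton1 in the frame of tray_floor between -0.105 and 0.105 m and z of carton1 in the frame of tray_floor between -0.004 and 0.004 m and angle between each of carton1, carton2, carton3, carton4, pin's own z axis and vertical below 0.12 rad and angle between the x axis of each of carton1, carton2, carton3, carton4 and the x axis of tray_floor, either way round below 0.2 rad and linear speed of each of carton1, carton2, carton3, carton4 below 0.03 m/s and x of carton2 in the frame of tray_floor between -0.015 and 0.015 m and y of carton2 in the frame of tray_floor between -0.105 and 0.105 m and z of carton2 in the frame of tray_floor between -0.004 and 0.004 m and x of carton3 in the frame of tray_floor between -0.015 and 0.015 m and y of carton3 in the frame of tray_floor between -0.105 and 0.105 m and z of carton3 in the frame of tray_floor between -0.004 and 0.004 m and x of carton4 in the frame of tray_floor between -0.015 and 0.015 m and y of carton4 in the frame of tray_floor between -0.105 and 0.105 m and z of carton4 in the frame of tray_floor between -0.004 and 0.004 m and y of needle_tip in the frame of red_tab between -0.0025 and 0.0025 m and horizontal distance between pin and notch below 0.021 m and z of pin in the frame of notch between -0.049 and -0.041 m and linear speed of pin below 0.02 m/s and value of joint tray above 0.0575 m); the robot touches nothing.
It fails at once if the can, the tape roll or a marker is pushed more than 50 mm or the can tipped (distance of any of can, tape_roll, marker_green, marker_red from where it was at the start of the episode above 0.05 m or angle between can's own z axis and vertical above 0.5 rad).
Of carton1, carton2, carton3, carton4 only 2 to 4 are there at a start; the rules pass over those that are not, and their reading is None.
At some moment in a run one of carton1, carton2, carton3, carton4 may be knocked a few centimetres aside while the robot is not near it.
It also fails if it takes over 210 s, if anything falls off the work surface, if the arm or the gripper's body presses on something with over 40 N, if the wrist force passes 120 N, or if a joint passes its speed limit or range.

## Working session

There is one attempt and no reset: what is moved stays moved. The work goes in short steps, each a Python script; the robot and the scene stay as the last script left them, time stands still between calls to the robot, and variables do not carry over. Pictures are saved under pics/ and viewed, at most 14 in all, crops included, and the job is handed in when it is done.

```bash
ls; mkdir -p pics
python3 - <<'E'
from cell import bot
import cv2,numpy as np
for n in ("top","scene"):
    im=bot.camera(n); cv2.imwrite(f"pics/{n}0.png",im[:,:,::-1])
    c=bot.calibration(n); print(n,np.round(c["mtx"],1).tolist(),np.round(c["extrinsics"],4).tolist())
    for t in ["carton1","station","pin","handwheel","aim_knob","red_tab","green_tab","needle_tip","tray","notch","can","crank_grip"]:
        try: print(t,[(np.round(d["bbox"]).tolist(),round(d["confidence"],2)) for d in bot.search_frame(n,t)][:7])
        except Exception as e: print(t,repr(e))
c=bot.calibration("wrist");print(c)
print(bot.read_clock(),bot.read_tool_rot(),bot.grip_depth)
E
```

```text
pics
top [[493.9, 0.0, 320.7], [0.0, 493.9, 206.5], [0.0, 0.0, 1.0]] [[0.0828, -0.9966, 0.0047, -0.0692], [-0.9744, -0.0819, -0.2095, 0.5389], [0.2092, 0.0128, -0.9778, 1.2819], [0.0, 0.0, 0.0, 1.0]]
carton1 [([409.0, 195.0, 13.0, 36.0], 0.83), ([446.0, 270.0, 38.0, 38.0], 0.83), ([353.0, 246.0, 41.0, 12.0], 0.73), ([172.0, 206.0, 104.0, 52.0], 0.72), ([412.0, 240.0, 19.0, 42.0], 0.58), ([378.0, 176.0, 19.0, 42.0], 0.55)]
station [([162.0, 154.0, 157.0, 109.0], 0.92), ([270.0, 155.0, 37.0, 42.0], 0.54)]
pin [([411.0, 241.0, 21.0, 41.0], 0.49), ([170.0, 226.0, 9.0, 12.0], 0.43), ([392.0, 300.0, 26.0, 15.0], 0.22)]
handwheel [([269.0, 157.0, 39.0, 39.0], 0.91)]
aim_knob [([189.0, 171.0, 22.0, 21.0], 0.67)]
red_tab []
green_tab []
needle_tip [([234.0, 188.0, 16.0, 19.0], 0.55)]
tray [([169.0, 208.0, 105.0, 48.0], 0.8), ([410.0, 193.0, 15.0, 37.0], 0.16)]
notch [([161.0, 156.0, 157.0, 105.0], 0.61)]
can [([392.0, 301.0, 29.0, 12.0], 0.82), ([272.0, 156.0, 39.0, 40.0], 0.24)]
crank_grip [([271.0, 156.0, 39.0, 42.0], 0.63)]
scene [[376.8, 0.0, 322.8], [0.0, 376.8, 200.9], [0.0, 0.0, 1.0]] 
[... 810 characters left out ...]
0, 14.0, 19.0], 0.61)]
crank_grip [([360.0, 186.0, 30.0, 31.0], 0.94), ([284.0, 247.0, 41.0, 42.0], 0.29)]
{'mtx': array([[309.70691629,   0.        , 315.73403544],
       [  0.        , 309.70691629, 202.34560184],
       [  0.        ,   0.        ,   1.        ]]), 'hand_eye': array([[ 1.14532162e-03, -9.59367207e-01, -2.82158202e-01,
         7.20017395e-02],
       [ 9.99999066e-01,  1.30936622e-03, -3.92838008e-04,
         9.71985592e-05],
       [ 7.46324322e-04, -2.82157489e-01,  9.59367810e-01,
        -1.43903335e-01],
       [ 0.00000000e+00,  0.00000000e+00,  0.00000000e+00,
         1.00000000e+00]])}
1.3 [-1.99006301e-06  9.92941174e-01  1.18607866e-01  2.08472345e-06] 0.0187
```

Run:
```python
import cv2
im=cv2.imread("pics/top0.png")[135:335,145:505]
cv2.imwrite("pics/top0c.png",cv2.resize(im,(792,440),interpolation=cv2.INTER_CUBIC))
```

```text
(no output)
```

View pics/top0c.png

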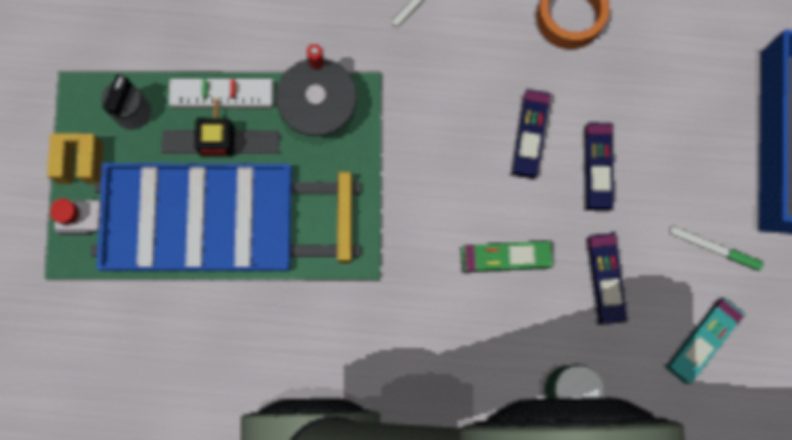

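```bash
cat > h.py <<'E'
from cell import bot
import cv2, numpy as np
from scipy.spatial.transform import Rotation as Rot
CAL={n:bot.calibration(n) for n in("top","scene","wrist")}
def q(yaw): return np.array([0,np.cos(yaw/2),np.sin(yaw/2),0])
def pose():
    w=bot.read_tool_rot(); T=np.eye(4); T[:3,:3]=Rot.from_quat(np.roll(w,-1)).as_matrix(); T[:3,3]=bot.read_position(); return T
def shot(cam,name=None):
    """picture and camera-to-world transform"""
    T=pose()@CAL["wrist"]["hand_eye"] if cam=="wrist" else np.linalg.inv(CAL[cam]["extrinsics"])
    im=bot.camera(cam)[:,:,::-1].copy()
    if name: cv2.imwrite(f"pics/{name}.png",im); np.save(f"pics/{name}.npy",T)
    return im,T
def ray(cam,uv,T):
    K=CAL[cam]["mtx"]; p=(np.atleast_2d(uv)-K[:2,2])/K[0,0]
    if cam=="wrist":
        r=np.linalg.norm(p,axis=1,keepdims=True)+1e-12; d=np.hstack([p/r*np.sin(r),np.cos(r)])
    else: d=np.hstack([p,np.ones((len(p),1))])
    return d@T[:3,:3].T
def toworld(cam,uv,z,T):
    d=ray(cam,uv,T); o=T[:3,3]; return o+d*((z-o[2])/d[:,2])[:,None]
def topix(cam,X,T):
    K=CAL[cam]["mtx"]; c=(np.atleast_2d(X)-T[:3,3])@T[:3,:3]
    if cam=="wrist":
        n=np.linalg.norm(c[:,:2],axis=1,keepdims=True)+1e-12; p=c[:,:2]/n*np.arctan2(n,c[:,2:])
    else: p=c[:,:2]/c[:,2:]
    return p*K[0,0]+K[:2,2]
def rectify(im,T,c,yaw,size,z,mmpp):
    """orthographic wrist view of plane z: image right=-frame y, up=+frame x, centre c; size (h_x,w_y) in m"""
    h,w=int(size[0]*1e3/mmpp),int(size[1]*1e3/mmpp)
    v,u=np.mgrid[0:h,0:w]; x=(h/2-v-.5)*mmpp/1e3; y=(w/2-u-.5)*mmpp/1e3
    C,S=np.cos(yaw),np.sin(yaw)
    X=np.stack([c[0]+C*x-S*y,c[1]+S*x+C*y,np.full_like(x,z)],-1).reshape(-1,3)
    m=topix("wrist",X,T).astype(np.float32).reshape(h,w,2)
    return cv2.remap(im,m[...,0],m[...,1],cv2.INTER_LINEAR)
def goto(p,yaw):
    bot.move_pose(np.array(p,float),q(yaw))
E
python3 - <<'E'
from h import *
T=np.linalg.inv(CAL["top"]["extrinsics"])
f=lambda L:np.array(L)/2.2+[145,135]
P=toworld("top",f([(60,72),(380,72),(382,279),(47,279)]),.01,T);print(np.round(P,3))
print(np.round(toworld("top",f([(532,133),(599,166),(607,278),(507,255),(705,340),(575,380)]),.03,T),3))
c=P[:,:2].mean(0); d=P[0]-P[1]; print(c,np.arctan2(-d[0],d[1]))
yaw0=np.arctan2(-d[0],d[1])
# look over the station, then over the cartons; camera sits 72 mm along tool x, looking back under TCP
cart=toworld("top",f([(580,195)]),.03,T)[0]
for nm,p,z in(("cart1",cart,.30),("stat1",np.r_[c,0],.30)):
    for y in (0.0,np.pi,yaw0,np.pi/2,-np.pi/2):
        tgt=np.array([p[0],p[1],z])
        if bot.solve_ik(tgt,q(y)) is not None:
            goto(tgt,y);print(nm,tgt,y);break
    shot("wrist",nm)
print(bot.read_clock())
for nm in("cart1","stat1"): cv2.imwrite(f"pics/{nm}b.png",cv2.imread(f"pics/{nm}.png"))
E
```

```text
[[ 0.63   0.408  0.01 ]
 [ 0.665 -0.006  0.01 ]
 [ 0.398 -0.031  0.01 ]
 [ 0.363  0.385  0.01 ]]
[[ 0.595 -0.204  0.03 ]
 [ 0.56  -0.291  0.03 ]
 [ 0.42  -0.307  0.03 ]
 [ 0.438 -0.182  0.03 ]
 [ 0.355 -0.428  0.03 ]
 [ 0.294 -0.273  0.03 ]]
[0.51404041 0.18916985] 0.08425658922252657
cart1 [ 0.52087759 -0.26867993  0.3       ] 0.0
stat1 [0.51404041 0.18916985 0.3       ] 0.0
7.6417
```

View pics/cart1.png

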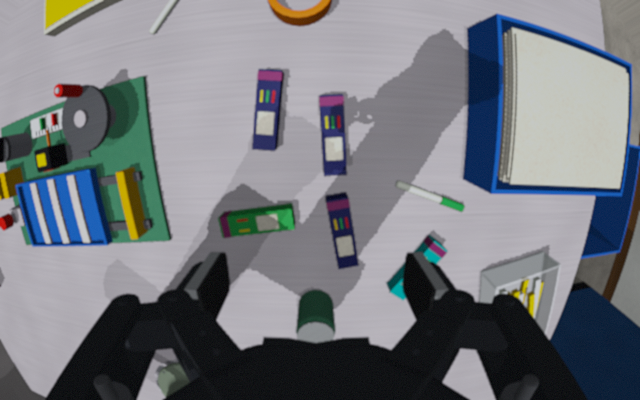

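View pics/stat1.png

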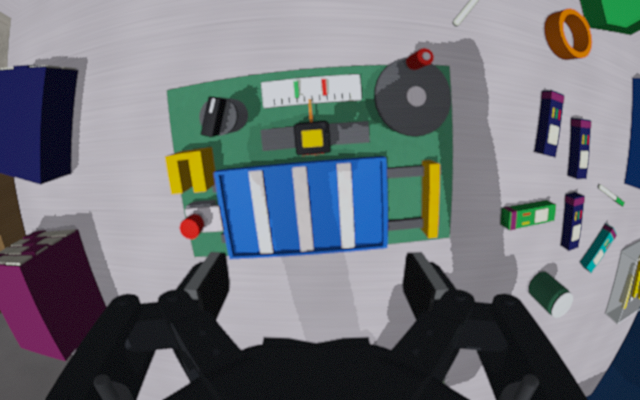

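```bash
cat >> h.py <<'E'
from scipy.optimize import minimize
def boxmask(cam,T,p,dim,z0,shape=(400,640)):
    """silhouette of an upright box, pose p=(x,y,yaw), seen by a camera"""
    X=np.array([[a*dim[0]/2,b*dim[1]/2,0] for a in(-1,1) for b in(-1,1)])
    X=np.vstack([X+[0,0,z0],X+[0,0,z0+dim[2]]])@Rot.from_euler("z",p[2]).as_matrix().T+[p[0],p[1],0]
    m=np.zeros(shape,np.uint8); k=cv2.convexHull(topix(cam,X,T).astype(np.float32))
    cv2.fillConvexPoly(m,np.round(k*64).astype(np.int32),255,cv2.LINE_AA,6); return m.astype(float)/255
def fitbox(cam,T,mask,p0,dim,z0):
    m=mask.astype(float)
    def f(s):
        b=boxmask(cam,T,np.array(p0)+np.array(s)*[.01,.01,.1],dim,z0); return 1-np.minimum(b,m).sum()/np.maximum(b,m).sum()
    r=minimize(f,[0,0,0],method="Nelder-Mead",options=dict(initial_simplex=[[0,0,0],[1,0,0],[0,1,0],[0,0,1.]],xatol=.01,fatol=1e-4))
    return np.array(p0)+r.x*[.01,.01,.1],1-r.fun
def blobs(mask,amin):
    n,l,s,c=cv2.connectedComponentsWithStats(mask.astype(np.uint8)); return [(l==i,s[i],c[i]) for i in range(1,n) if s[i][4]>amin]
def closed(m,k=9): return cv2.morphologyEx(m.astype(np.uint8),cv2.MORPH_CLOSE,np.ones((k,k),np.uint8))
def hsv(im): return [x.astype(int) for x in cv2.split(cv2.cvtColor(im,cv2.COLOR_BGR2HSV))]
def navy(im):
    h,s,v=hsv(im); return closed((h>112)&(h<=170)&(s>70)&(v<130),13)
E
python3 - <<'E'
from h import *
im=cv2.imread("pics/cart1.png");T=np.load("pics/cart1.npy")
h,s,v=hsv(im)
for u,w in[(267,135),(333,160),(260,145),(340,205),(62,205),(258,215),(268,75)]: print((u,w),h[w,u],s[w,u],v[w,u])
m=navy(im)
for b,st,c in blobs(m,300): print(st,c)
for u in[(267,110),(333,135),(342,230)]:
    l=[b for b,st,c in blobs(m,200) if b[u[1],u[0]]]
    if l:
        w=toworld("wrist",[u],.02,T)[0]; print(u,np.round(fitbox("wrist",T,l[0],[w[0],w[1],0],(.11,.032,.03),0),4))
im=cv2.imread("pics/stat1.png");T=np.load("pics/stat1.npy");h,s,v=hsv(im)
g=(h>55)&(h<90)&(s>80); b=max(blobs(g,2000),key=lambda x:x[1][4])[0]
k=cv2.convexHull(np.argwhere(b)[:,::-1].astype(np.int32))[:,0]
W=toworld("wrist",k,.01,T)[:,:2].astype(np.float32); print(cv2.minAreaRect(W))
hull=np.zeros((400,640),np.uint8);cv2.fillConvexPoly(hull,k,1)
print("plate",fitbox("wrist",T,hull,[.514,.189,.08],(.27,.42,.01),0))
bl=(h>100)&(h<118)&(s>150); b=[x for x in blobs(bl,500) if 215<x[2][0]<390 and 150<x[2][1]<260]
k=cv2.convexHull(np.argwhere(sum(x[0] for x in b))[:,::-1].astype(np.int32))[:,0]
print("tray",cv2.minAreaRect(toworld("wrist",k,.040,T)[:,:2].astype(np.float32)))
r=rectify(im,T,(.514,.189),.084,(.3,.45),.04,.6); cv2.imwrite("pics/rect1.png",r)
E
```

```text
(267, 135) 120 38 114
(333, 160) 165 4 135
(260, 145) 119 138 96
(340, 205) 159 157 91
(62, 205) 107 222 178
(258, 215) 60 84 94
(268, 75) 159 143 143
[ 253   70   30   80 1454] [268.02200825 105.08115543]
[ 320   94   26   81 1386] [332.7012987  129.42352092]
[587 160  53  94 367] [626.91008174 195.91280654]
[ 326  193   32   75 1190] [341.15882353 225.64117647]
[   50   256   537   144 29479] [317.2361342  353.72519421]Traceback (most recent call last):
  File "<stdin>", line 10, in <module>
    return _wrapfunc(a, 'round', decimals=decimals, out=out)
    return _wrapit(obj, method, *args, **kwds)
    conv = _array_converter(obj)
ValueError: setting an array element with a sequence. The requested array has an inhomogeneous shape after 1 dimensions. The detected shape was (2,) + inhomogeneous part.
```

```bash
cat >> h.py <<'E'
def hullof(mask):
    k=cv2.convexHull(np.argwhere(mask)[:,::-1].astype(np.int32)); m=np.zeros(mask.shape,np.uint8); cv2.fillConvexPoly(m,k,1); return m,k[:,0]
def cartons(im,T):
    """navy cartons seen whole by the wrist camera: list of (x,y,yaw,IoU)"""
    out=[]
    for b,st,c in blobs(navy(im),300):
        if st[0]<3 or st[0]+st[2]>637 or st[1]<3 or c[1]>300: continue
        hb,k=hullof(b); w=toworld("wrist",[c],.02,T)[0]
        W=toworld("wrist",k,.03,T)[:,:2].astype(np.float32); bx=cv2.boxPoints(cv2.minAreaRect(W))
        e=max((bx[1]-bx[0],bx[2]-bx[1]),key=np.linalg.norm); a=np.arctan(e[1]/e[0]) if abs(e[0])>1e-6 else np.pi/2
        p,i=fitbox("wrist",T,hb,[w[0],w[1],a],(.11,.032,.03),0)
        if i>.7: out.append(np.r_[p,i])
    return out
E
python3 - <<'E'
from h import *
im=cv2.imread("pics/cart1.png");T=np.load("pics/cart1.npy")
print(np.round(cartons(im,T),4))
im=cv2.imread("pics/stat1.png");T=np.load("pics/stat1.npy");h,s,v=hsv(im)
g=(h>55)&(h<90)&(s>80); b=max(blobs(g,2000),key=lambda x:x[1][4])[0]
hull,k=hullof(b)
print(cv2.minAreaRect(toworld("wrist",k,.01,T)[:,:2].astype(np.float32)))
print("plate",fitbox("wrist",T,hull,[.514,.189,.08],(.27,.42,.01),0))
bl=(h>100)&(h<118)&(s>150); b=[x for x in blobs(bl,500) if 215<x[2][0]<390 and 150<x[2][1]<260]
_,k=hullof(sum(x[0].astype(int) for x in b)>0)
print("tray",cv2.minAreaRect(toworld("wrist",k,.040,T)[:,:2].astype(np.float32)))
r=rectify(im,T,(.514,.189),.084,(.3,.45),.04,.6); cv2.imwrite("pics/rect1.png",r)
E
```

```text
[[ 0.5984 -0.2025 -0.107   0.8758]
 [ 0.5637 -0.2925  0.0691  0.8969]
 [ 0.4204 -0.3085  0.1846  0.8852]]
((0.5708396434783936, 0.17461256682872772), (0.4823315441608429, 0.21448437869548798), 72.41179656982422)
plate (array([0.5279032 , 0.19127997, 0.08132598]), np.float64(0.7141959996983346))
tray ((0.4565478265285492, 0.20780664682388306), (0.133389413356781, 0.23791652917861938), 4.7035908699035645)
```

View pics/rect1.png

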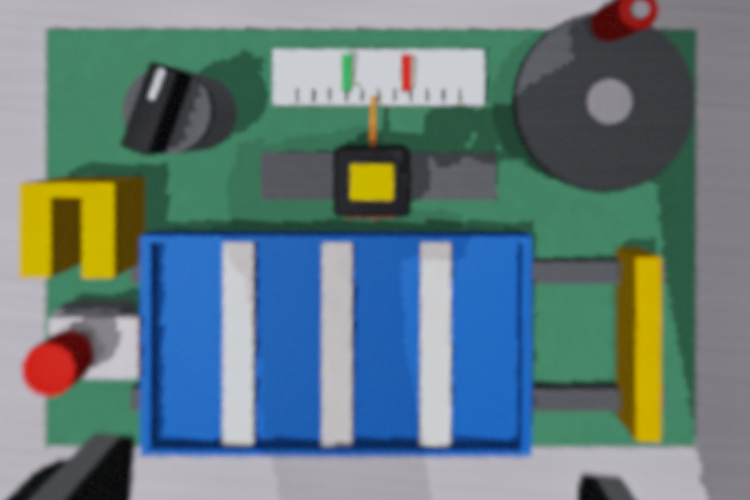

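```bash
cat >> h.py <<'E'
TR=np.array([.4565,.2078]); SY=.0825
def st(x,y): # tray/station-axes offset -> world xy
    return TR+Rot.from_euler("z",SY).as_matrix()[:2,:2]@[x,y]
def lin(p,yaw=None,v=.25,**k): return bot.move_linear(np.array(p,float),speed=v,rotation=None if yaw is None else q(yaw),**k)
def fetch(p0,lane,ZG=.012):
    goto([p0[0],p0[1],.2],p0[2]); bot.set_gripper(.75,40)
    im,T=shot("wrist",f"pick{lane}"); c=cartons(im,T); print("seen",np.round(c,4).tolist())
    p=min(c,key=lambda a:np.hypot(a[0]-p0[0],a[1]-p0[1]))
    lin([p[0],p[1],.08],p[2]); lin([p[0],p[1],ZG],v=.1)
    bot.set_gripper(0,40); w=bot.read_gripper_width(); lin([p[0],p[1],.2],v=.2); print("grip",w,bot.read_gripper_width())
    t=st(0,lane/1e3); lin([t[0],t[1],.2],SY,v=.3); lin([t[0],t[1],.09],v=.2)
    f=lin([t[0],t[1],ZG+.029],v=.05,until_force=10); print("touch",f,bot.read_position()[2])
    bot.set_gripper(.5); lin([t[0],t[1],.09],v=.1); lin([t[0],t[1],.2]); print(bot.read_clock())
E
python3 - <<'E'
from h import *
fetch([.5984,-.2025,-.107],-90)
shot("wrist","after1")
E
```

```text
seen [[0.5974, -0.2038, -0.1045, 0.9086]]
grip 0.36376950733580116 0.3652081264097211Traceback (most recent call last):
  File "<stdin>", line 2, in <module>
  File "h.py", line 80, in fetch
    t=st(0,lane/1e3); lin([t[0],t[1],.2],SY,v=.3); lin([t[0],t[1],.09],v=.2)
                      ~~~^^^^^^^^^^^^^^^^^^^^^^^^
  File "h.py", line 73, in lin
    def lin(p,yaw=None,v=.25,**k): return bot.move_linear(np.array(p,float),speed=v,rotation=None if yaw is None else q(yaw),**k)
                                          ~~~~~~~~~~~~~~~^^^^^^^^^^^^^^^^^^^^^^^^^^^^^^^^^^^^^^^^^^^^^^^^^^^^^^^^^^^^^^^^^^^^^^^^
cell.PlanningError: the arm cannot follow that straight line within its joint ranges
```

Run:
```python
from h import *
a=cv2.imread("pics/pick-90.png");b=cv2.imread("pics/after1.png")
cv2.imwrite("pics/v1.png",np.vstack([a[:300],b[:300]])[:, :])
```

```text
[ WARN:0@0.209] global loadsave.cpp:275 findDecoder imread_('pics/after1.png'): can't open/read file: check file path/integrity
Traceback (most recent call last):
TypeError: 'NoneType' object is not subscriptable
```

Run:
```python
import re
s=open("h.py").read()
s=s.replace("""    t=st(0,lane/1e3); lin([t[0],t[1],.2],SY,v=.3); lin""","""    place(lane,ZG)
def place(lane,ZG=.012):
    t=st(0,lane/1e3); goto([t[0],t[1],.2],SY); lin""").replace("    t=st(0,lane/1e3); goto","    t=st(0,lane/1e3); x=bot.read_position(); lin([x[0],x[1],.22]); goto")
open("h.py","w").write(s)
from h import *
print(bot.read_joint_positions(), bot.solve_ik(np.r_[st(0,-.09),.2],q(SY)))
place(-90); shot("wrist","after1")
a=cv2.imread("pics/pick-90.png");b=cv2.imread("pics/after1.png")
cv2.imwrite("pics/v1.png",np.vstack([a[:300],b[:300]]))
```

```text
[-4.45614657e-01  4.98419956e-01 -1.33936684e-02  1.06151255e+00
  5.89085764e-06  2.80044952e+00] [ 0.0949318   0.22062053 -0.42199723  0.92817857  0.         -3.12916085]
touch True 0.040873096212501354
24.0
```

View pics/v1.png

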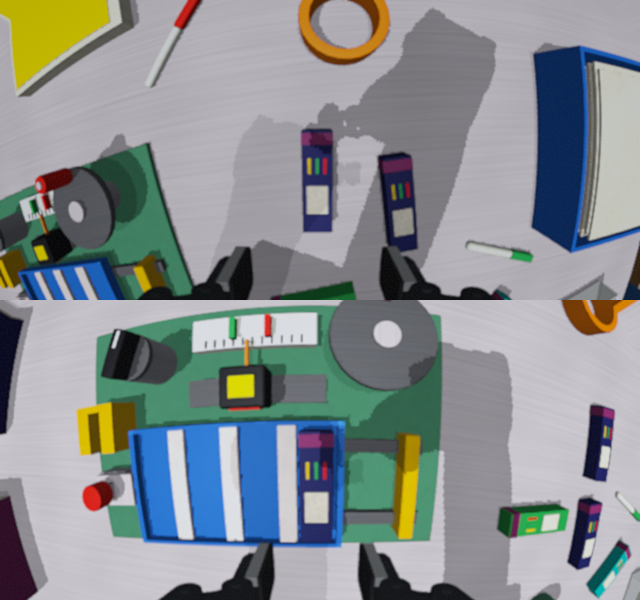

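```bash
sed -i 's/^SY/SY/; s/def goto(p,yaw):/def goto(p,yaw):\n    yaw+=np.pi/; s/else q(yaw),/else q(yaw+np.pi),/' h.py
python3 - <<'E'
from h import *
fetch([.5637,-.2925,.069],-30)
fetch([.4204,-.3085,.185],30)
t=st(0.03,.0); goto([t[0],t[1],.30],SY); im,T=shot("wrist","after3")
print(bot.read_joint_positions())
cv2.imwrite("pics/rect3.png",rectify(im,T,(.514,.189),SY,(.3,.45),.04,.6))
im,_=shot("scene","sc3")
cv2.imwrite("pics/v3.png",np.vstack([im[100:350,100:500],]))
print([(np.round(d["bbox"]).tolist(),round(d["confidence"],2)) for d in bot.search_frame("scene","carton1")])
E
```

```text
seen [[0.5645, -0.2928, 0.058, 0.9096]]
grip 0.3636281917414296 0.35599507793344953
touch True 0.040892766534830954
34.6833
seen [[0.4242, -0.3081, 0.1741, 0.8973]]
grip 0.3616772217055511 0.36139406714408967
touch True 0.04077173356592756
45.2167
[ 2.68540905e-01  2.54141110e-01 -1.20821658e-01  1.19973605e+00
  1.27480453e-04  1.86287235e-01]
[([327.0, 166.0, 35.0, 26.0], 0.83), ([153.0, 248.0, 25.0, 43.0], 0.81), ([347.0, 155.0, 29.0, 19.0], 0.79), ([322.0, 147.0, 67.0, 52.0], 0.74), ([246.0, 217.0, 36.0, 33.0], 0.67), ([336.0, 161.0, 34.0, 20.0], 0.62)]
```

View pics/rect3.png

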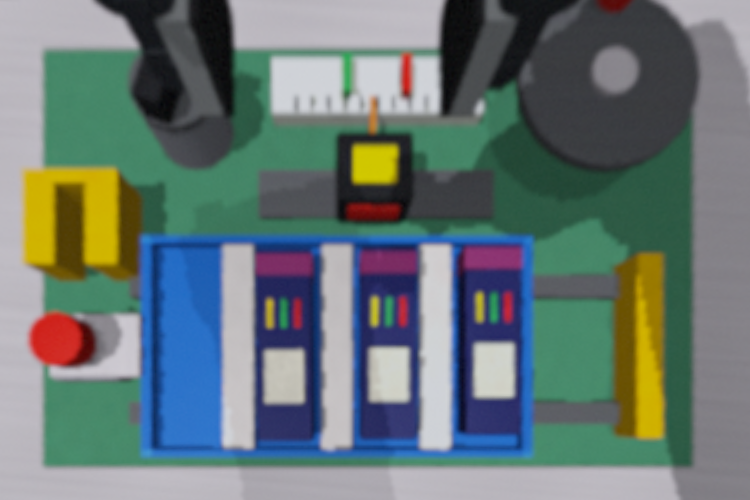

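View pics/sc3.png

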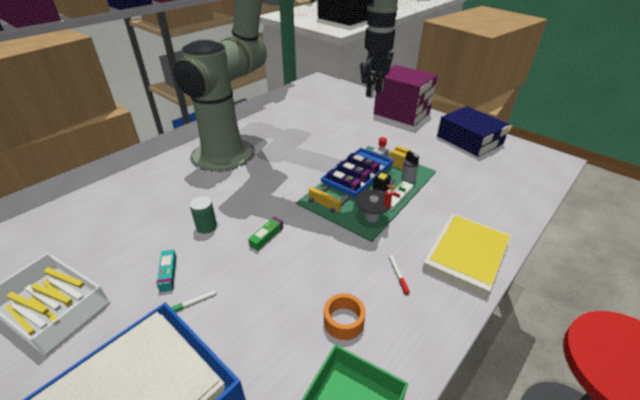

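Run:
```python
from h import *
T=np.load("pics/stat1.npy")
def r1(u,v,z):
    x=(250-v)*.6e-3;y=(375-u)*.6e-3;C,S=np.cos(.084),np.sin(.084)
    X=np.array([.514+C*x-S*y,.189+S*x+C*y,.04]); return toworld("wrist",topix("wrist",X,T),z,T)[0]
tg={"knob":(r1(157,108,.104),.104),"needle":(r1(390,90,.037),.037),"pin":(r1(50,368,.081),.081),"notch":(r1(67,240,.06),.06),"wheel":(r1(610,102,.074),.074)}
R=Rot.from_euler("z",SY).as_matrix(); tiles=[]
for n,(p,z) in tg.items():
    print(n,np.round(p,4),np.round((R.T@(p-np.r_[TR,0]))[:2],4))
    for off in(.072,.03,0,-.04):
        t=p+R@[off,0,0]; t[2]=.22
        if bot.solve_ik(t,q(SY+np.pi)) is not None: break
    else: print("no ik",n); continue
    goto(t,SY); im,Tw=shot("wrist","at_"+n); print(off,np.round(Tw[:3,3]-p,3))
    # rectified tile with the estimated point in its centre, at the thing's own height
    r=rectify(im,Tw,p[:2],SY,(.12,.12),z,.4667); cv2.line(r,(0,128),(20,128),(255,255,0),1);cv2.line(r,(128,0),(128,20),(255,255,0),1); tiles.append(r)
tiles+= [np.zeros_like(tiles[0])]*(6-len(tiles))
cv2.imwrite("pics/tiles.png",np.vstack([np.hstack(tiles[:3]),np.hstack(tiles[3:])])); print(tiles[0].shape,bot.read_clock())
```

```text
knob [0.5876 0.3047 0.104 ] [0.1387 0.0858]
0.072 [ 0.   -0.    0.26]
needle [0.6106 0.1881 0.037 ] [ 0.1519 -0.0324]
0.072 [ 0.    -0.001  0.329]
pin [0.4432 0.3582 0.081 ] [-0.0008  0.151 ]
0.072 [ 0.001 -0.     0.283]
notch [0.5085 0.3645 0.06  ] [0.0648 0.1519]
0.072 [ 0.003 -0.001  0.303]
wheel [0.6119 0.0671 0.074 ] [ 0.1433 -0.153 ]
0.072 [0.    0.001 0.29 ]
(257, 257, 3) 50.05
```

View pics/tiles.png

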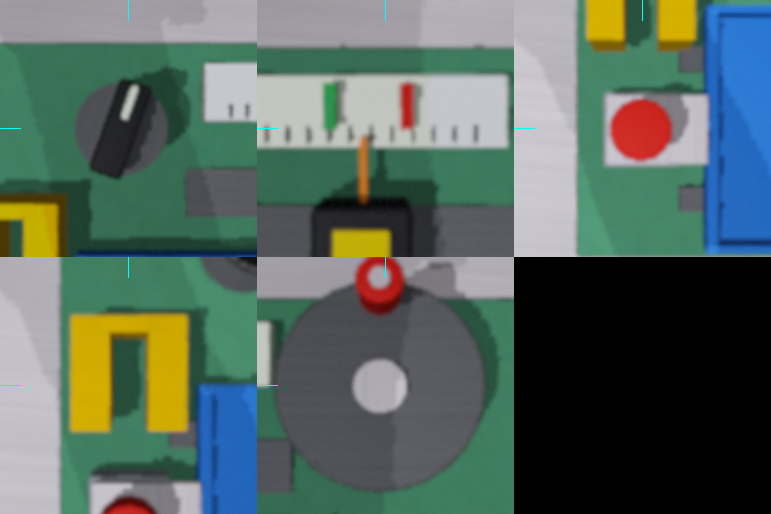

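```bash
cat >> h.py <<'E'
K=st(.1382,.0889); PIN=st(-.0013,.1514); NOTCH=st(.0629,.1517); WH=st(.1428,-.1504); ND=st(.1519,-.0324)
def look(n,c,z,size=(.12,.12),mm=.4667):
    t=np.r_[c+np.array([np.cos(SY),np.sin(SY)])*.072,.22]; goto(t,SY); im,T=shot("wrist",n); return rectify(im,T,c,SY,size,z,mm)
def needle(r,mm=.4667):
    """needle and red tab: mean columns; returns tab y minus needle y, m"""
    h,s,v=hsv(r); red=((h<5)|(h>172))&(s>150)&(v>90); red[150:]=0; org=(h>8)&(h<20)&(s>130)&(v>100)
    b=max(blobs(red,20),key=lambda x:x[1][4]); tip=max(blobs(org,20),key=lambda x:x[1][4])
    print("tab",b[1],b[2],"needle",tip[1],tip[2]); return (tip[2][0]-b[2][0])*mm/1e3
def turn(bar,d):
    goto([*K,.18],SY+bar); bot.set_gripper(.5,30); lin([*K,.081],v=.12); bot.set_gripper(0,30); print("bar width",bot.read_gripper_width()*85)
    j=np.array(bot.read_joint_positions()); j[5]-=d; bot.goto_joints(j); print("moment",np.round(bot.read_moment(),2),bot.read_position()[:2]-K)
    bot.set_gripper(.5); lin([*K,.18])
E
python3 - <<'E'
from h import *
r0=rectify(cv2.imread("pics/at_needle.png"),np.load("pics/at_needle.npy"),ND,SY,(.12,.12),.037,.4667)
d=needle(r0); print(d)
turn(-.333,-d/.010)   # needle must go by d in y; clockwise (+knob) = +y; here turning yaw by +(-d/.01)
r=look("needle2",ND,.037); print(needle(r)); cv2.imwrite("pics/needle2r.png",cv2.resize(r,None,fx=2,fy=2)); print(bot.read_clock())
E
```

```text
tab [145  85  10  42 390] [149.74871795 104.88461538] needle [101 138  11  63 532] [106.03759398 170.69172932]
-0.02039998155388471
bar width 15.022983216118972
moment [0.75 0.87 0.05] [-0.00014541  0.00116657]
tab [145  84  11  43 400] [149.7925 104.7925] needle [145 138  11  63 529] [149.99243856 171.69943289]
9.331132750472857e-05
56.6917
```

View pics/needle2r.png

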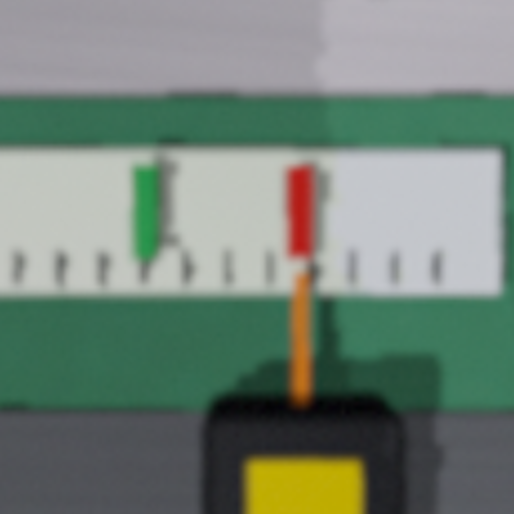

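```bash
cat >> h.py <<'E'
def traycheck(n,dy=0.):
    r=look(n,st(0,dy),.058,(.2,.3),1.0)
    for b,s_,c in blobs(navy(r),800):
        k=cv2.convexHull(np.argwhere(b)[:,::-1].astype(np.int32)); (u,v),wh,a=cv2.minAreaRect(k); print("carton x %.0f y %.0f mm"%(100-v,150-u),np.round(wh),round(a))
    return r
E
python3 - <<'E'
from h import *
r=traycheck("tray1"); cv2.imwrite("pics/tray1r.png",r)
goto([*PIN,.15],SY); bot.set_gripper(.65,40); lin([*PIN,.063],v=.1); bot.set_gripper(0,40); print("head",bot.read_gripper_width()*85)
lin([*PIN,.14],v=.06); print("head",bot.read_gripper_width()*85, np.round(bot.read_ft_force(),1))
lin([*NOTCH,.14],v=.1); f=lin([*NOTCH,.069],v=.05,until_force=8); print("force stop",f,bot.read_position()[2])
if bot.read_position()[2]<.075: lin([*NOTCH,.0665],v=.02,until_force=6); print(bot.read_position()[2])
E
```

```text
carton x 5 y -91 mm [108.  38.] 90
carton x -2 y 30 mm [ 33. 110.] 0
carton x -2 y -30 mm [109.  33.] 90
head 28.357513993716505
head 28.358443450434727 [ 0.1 -0.3 -0.8]
force stop False 0.0693636555623133
0.06893221729447216
```

View pics/tray1r.png

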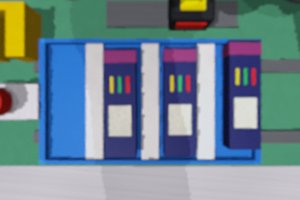

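Run:
```python
from h import *
im=cv2.imread("pics/tray1.png");T=np.load("pics/tray1.npy"); R=Rot.from_euler("z",SY).as_matrix()[:2,:2]
for b,s_,c in blobs(navy(im),600):
    w=toworld("wrist",[c],.05,T)[0]; l=R.T@(w[:2]-TR)
    if abs(l[0])>.05 or abs(l[1])>.12: continue
    for z0 in(.022,.028,.034):
        p,i=fitbox("wrist",T,hullof(b)[0],[w[0],w[1],SY],(.11,.032,.03),z0); print(z0,np.round(R.T@(p[:2]-TR)*1e3,1),round(p[2]-SY,3),round(i,3))
cv2.imwrite("pics/trayc.png",cv2.resize(im[150:330,180:480],None,fx=2.6,fy=2.6,interpolation=cv2.INTER_CUBIC))
```

```text
0.022 [-3.8 30.2] -0.011 0.901
0.028 [-3.7 29.5] -0.011 0.92
0.034 [-3.2 28.8] -0.016 0.92
0.022 [ -2.2 -31.3] 0.004 0.971
0.028 [ -2.5 -30.8] 0.007 0.958
0.034 [ -3.8 -30. ] 0.001 0.931
0.022 [  5.1 -97.8] 0.004 0.949
0.028 [  5.2 -96.1] 0.005 0.919
0.034 [  6.9 -94.3] -0.014 0.886
```

View pics/trayc.png

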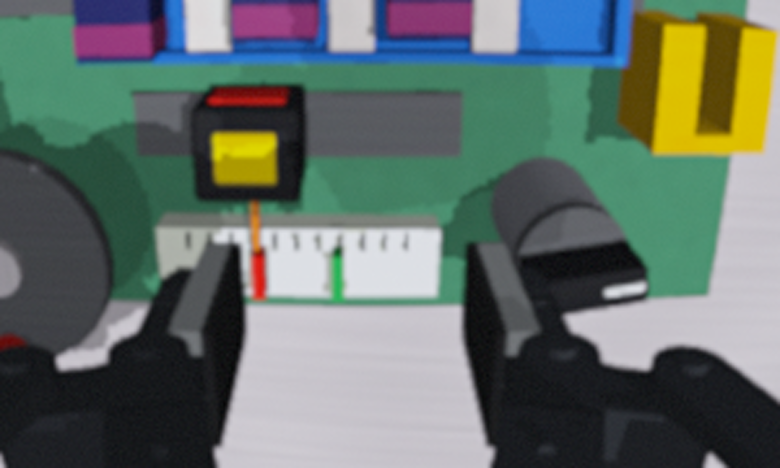

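Run:
```python
from h import *
im=cv2.imread("pics/tray1.png");T=np.load("pics/tray1.npy")
c=topix("wrist",np.r_[st(0,-.08),.05],T)[0].astype(int); print(c)
a=cv2.resize(im[max(0,c[1]-65):c[1]+65,c[0]-65:c[0]+65],(390,390),interpolation=cv2.INTER_CUBIC)
im=cv2.imread("pics/after3.png");T=np.load("pics/after3.npy")
c=topix("wrist",np.r_[st(0,-.08),.05],T)[0].astype(int); print(c)
b=cv2.resize(im[max(0,c[1]-55):c[1]+55,c[0]-55:c[0]+55],(390,390),interpolation=cv2.INTER_CUBIC)
cv2.imwrite("pics/cmp.png",np.hstack([b,a]))
```

```text
[236 114]
[253 148]
```

View pics/cmp.png

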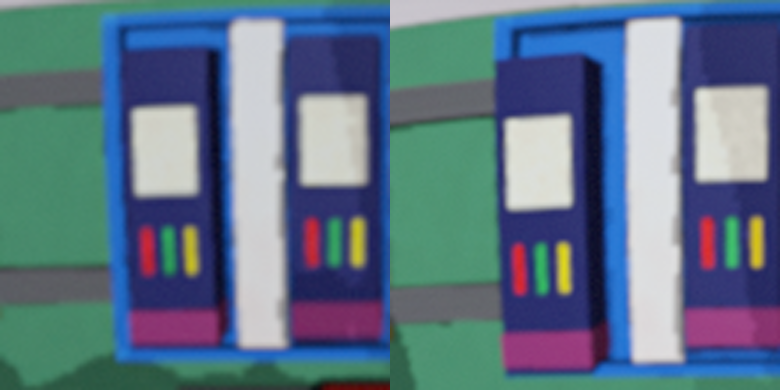

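Run:
```python
from h import *
bot.set_gripper(.65); bot.wait(.3); lin([*NOTCH,.16],v=.12)
r=look("park",NOTCH,.086); h,s,v=hsv(r); m=((h<6)|(h>172))&(s>140)
for b,s_,c in blobs(m,200): print("red",s_,"x %.1f y %.1f mm from notch"%((128-c[1])*.4667,(128-c[0])*.4667))
w=look("wheel2",WH,.074)
cv2.imwrite("pics/park.png",np.hstack([r,w])); print(bot.read_clock())
```

```text
red [  99   97   58   63 2775] x -0.1 y 0.2 mm from notch
67.1583
```

View pics/park.png

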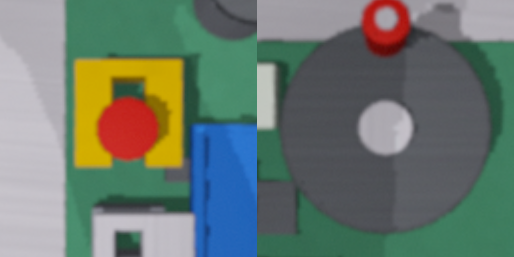

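Run:
```python
from h import *
def P(th): 
    a=SY-th; return np.r_[WH+.042*np.array([np.cos(a),np.sin(a)]),.098]
p=P(0); goto([p[0],p[1],.19],SY); bot.set_gripper(.5,30); lin(p,v=.12); bot.set_gripper(0,30); print("sleeve",bot.read_gripper_width()*85)
fm=0
for th in np.arange(.2,9.65,.2):
    lin(P(th),v=.08)
    if round(th*5)%8==0: f=np.array(bot.read_ft_force()); fm=max(fm,np.linalg.norm(f[:2])); print(round(th,1),np.round(f,1))
for th in np.arange(9.65,10.2,.05):
    if lin(P(th),v=.03,until_force=12): print("stop at",th); break
print(np.round(bot.read_ft_force(),1),bot.read_gripper_width()*85,bot.read_clock())
bot.set_gripper(.5); x=bot.read_position(); lin([x[0],x[1],.19],v=.15)
r=traycheck("tray2",-.06); t=look("needle3",ND,.037); print(needle(t))
k=look("park2",NOTCH,.086); w=look("full",st(.06,-.03),.04,(.3,.42),.9)
cv2.imwrite("pics/fin.png",np.hstack([w,np.vstack([k,np.zeros((w.shape[0]-257,257,3),np.uint8)])])); print(bot.read_clock())
```

```text
sleeve 18.722451042942932
1.6 [-0.8  2.2  8.4]
3.2 [2.4 1.4 8.8]
4.8 [1.  0.2 7.9]
6.4 [ 2.  -0.3  7.6]
8.0 [-0.8  0.8  9.7]
9.6 [2.  0.6 7.6]
[-4.8 -9.7 15.6] 18.61489706891452 84.125
carton x 5 y -91 mm [108.  38.] 90
carton x -2 y 28 mm [ 37. 110.] 0
carton x -2 y -30 mm [108.  33.] 90
tab [146  84   9  43 379] [150.01583113 105.21899736] needle [145 138  11  63 547] [150.0511883  171.40585009]
1.6501189023364544e-05
88.125
```

View pics/fin.png

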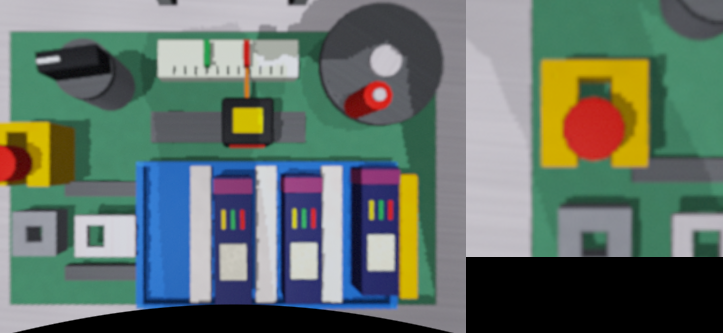

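Run:
```python
from h import *
c=st(.005,-.155); r=look("c90",c,.058,(.16,.08),.5)
m=navy(r)
for b,s_,cc in blobs(m,2000):
    k=cv2.convexHull(np.argwhere(b)[:,::-1].astype(np.int32)); (u,v),wh,a=cv2.minAreaRect(k)
    print("x %.1f y %.1f (tray frame)"%(5+80-v*.5,-95+40-u*.5),np.round(np.array(wh)*.5,1),round(a,1))
h,s,v=hsv(r); lab=closed((s<50)&(v>120)&(closed(m,61)>0),3)
for b,s_,cc in blobs(lab,300): print("white",s_*.5,cc*.5)
c=st(0,-.09); r=look("c30",c,.058,(.16,.05),.5)
for b,s_,cc in blobs(navy(r),2000): print("ref",s_*.5)
```

```text
x -0.8 y -95.0 (tray frame) [95.5 31. ] 90.0
white [  28.    82.    24.    32.5 1533. ] [39.76793868 97.82452707]
ref [   9.    40.    31.5   97.  4120.5]
```

Run:
```python
from cell import bot
print(bot.close_job(),bot.read_clock())
```

```text
the job is handed in; nothing more can be done
the job is handed in; nothing more can be done
```

I handed the job in at about 90 s, and the last camera checks agreed with every requirement: the three navy cartons found lie flat in separate tray lanes, the needle is on the red tab, the pin hangs in the yellow notch, and the tray is against its end stop. No score came back when I handed it in.

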